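Reset the bottle-labelling jig to the next bottle size

TASK

Set the labelling jig up for the next larger bottle: squeeze the red snap button flush and slide the aluminium stop tube outward, away from its bracket, to the next hole, so that the button springs back out through that hole; feel for it and stop when it catches, without wrenching the tube against the button. Then push the blue label guide along its rail until the front edge of its steel foot meets the red scribed line, and leave the jig with nothing touching it. Do not knock over or shift the bottles, the heat gun, or the label roll and capsule that stand on the jig.

Things in the scene. Friction and masses are not known exactly. Their poses are not given: they have to be found in the camera images.
- jig: Labelling jig, fixed: pale grey board 290 mm (x) by 300 mm (y), 12 mm thick; origin at the centre of its underside, on the table. Its y axis runs along tube and guide rail; +y is 'outward'. Two black bottle rollers (tops 35 mm above the table) lie along y at x = -40 and 0 mm, with end plates 38 mm high at y = -80 and 98 mm.
- bracket_top (a point): Middle of the top of the dark steel bracket (56 mm along x, 18 mm along y, top 92 mm above the table) at the jig's x = 55, y = -131 mm. It holds a fixed 24 mm square steel inner tube that runs outward (jig +y), its axis 72 mm above the table.
- tube_slide (a joint): How far (m) the stop tube is slid outward (jig +y); about 0 at the start. It slides (about 3 N) only while the snap button is pushed in. The button starts in its most outward hole; the next hole lies 30 to 40 mm nearer the bracket. When it reaches the button, the button springs out unless a finger covers that hole, and blocks the tube: the resistance jumps, stop there. A third hole lies as far again.
- stop_tube: The stop tube: 30 mm square, aluminium, wall 2.5 mm, telescoped over the steel inner tube, axis along jig y, 72 mm above the table. Origin on its axis, abreast of its most outward hole (where the button starts); axes as the jig's. It reaches 90 mm from there towards the bracket, 74 mm outward. Its 14 mm holes are in the side facing jig +x (15 mm from the axis), a dark tick on top over each.
- stop_plate (a point): Middle of the top edge of the green stop plate on the tube's outward end: 8 mm thick, from 52 to 94 mm above the table; along the jig's x it reaches from 23 mm on the +x side of the tube's axis to 113 mm on the -x side. Moves with the tube.
- button_press (a joint): How far (m) the snap button is pushed in: 0 fully out, 0.007 tip flush with the tube's outer face, about 0.009 under the tube's wall, 0.011 at most. Not pressed nearly flush, the pin blocks the tube. Once flush, sliding the tube rides the pin's round end down under the hole's edge (about 15 N along the tube).
- snap_button: The red snap button: round-ended pin of 12 mm diameter, sprung from the fixed inner tube. Origin on the tube's axis abreast of the button while it is out; it moves only along the jig's x as it is pressed. Sprung out through a hole it stops the tube dead; wrenching the tube against it with more than about 45 N bends it.
- button_tip (a point): Tip of the red snap button: round-ended pin, 12 mm diameter, sprung from the fixed inner tube; sticks out 7 mm from the tube's face towards jig +x, 72 mm above the table (tube axis 22 mm to its -x). Pushed in towards jig -x, about 9 N when flush; does not move along y. A finger pad pressing it flush, the other finger on the tube's opposite face (30 mm apart), also grips the tube.
- label_guide (a joint): How far (m) the label guide has moved along its rail (jig +y); starts at 0 to 0.03, range 0 to 0.15. Slides with about 3.5 N of friction and stays where it is left; no stop at the line.
- guide_fin (a point): Middle of the top of the label guide's blue upright fin: 40 mm (jig x) by 12 mm (jig y), from 24 to 72 mm above the table, at jig x = -112 mm. It stands on the middle of a steel foot (40 mm along y, 74 mm along x, top 24 mm above the table). The fin's rear (-y) face, to push on, is 26 mm behind the foot's front edge.
- guide_edge (a point): Point on the upper rim of the front (+y) edge of the label guide's steel foot, at jig x = -72 mm; this edge has to meet the scribed line. Moves with the guide.
- line_mark (a point): Middle of the red scribed line, 1.8 mm wide and 34 mm long along the jig's x, on a thin yellow scale plate lying on the board beside the rail; its axes are parallel to the jig's. The guide's foot passes over the plate.
- bottle1: Standing filled bottle, 62 mm diameter, 235 mm high, dark red-brown with crimson cap; origin at the centre of its base. Bystander.
- bottle2: As bottle1. Bystander.
- bottle3: As bottle1. Bystander.
- heat_gun: Grey heat gun lying on the table, 200 mm long barrel of 72 mm diameter along its x, black handle 145 mm to its +y; origin under the barrel's rear end. Bystander.
- label_roll: White label roll, 42 mm diameter, 32 mm high, standing on the jig's board; origin at the centre of its underside. Bystander.
- capsule: Crimson bottle capsule, 32 mm diameter, 42 mm high, standing on the jig's board; origin at the centre of its underside. Bystander.

How it is judged:
By the outcome, as a careful person would: the job done as asked, in the order asked, and still so for the second after the job is handed in, with the robot touching nothing.
It also fails if it takes over 58 s, if anything falls off the work surface, if the arm or the gripper's body presses on something with over 40 N, if the wrist force passes 120 N, or if a joint passes its speed limit or range.

ROBOT

A 6-joint arm with a two-finger parallel gripper is mounted at the origin on the work surface. World frame = base frame: x ahead of the robot, y to its left, z up, the work surface at z = 0. Lengths are in mm, angles in rad, forces in N, time in s.
With the tool pointing down it reaches from about 300 to 775 mm from the base axis. Payload 14.6 kg.
Tool frame: the origin (TCP) lies between the finger pads; the fingertips stand 22 mm ahead of it and the grasp point (between the pads) lies 3 mm ahead of it (finger_overhang is the distance from the TCP to the fingertips, in mm); z points along the fingers, y is the direction in which the jaws open and shut (so a half turn about z gives the same grasp; the last joint's range is limited). The gripper opens to 94 mm and grips with 3 to 60 N. Pads are 16 mm wide; open, the fingers measure 119 mm over their backs; the gripper's body (75 mm by 177 mm) begins 78 mm behind the grasp point.
Start: joints at [1.28, 0.3, 1.521, -0, 1.321, -0.067], TCP at [122.063, 536.274, 227.446] pointing down, gripper open.
Joint ranges: [-3.03, 3.03], [-0.79, 2.21], [0.23, 2.52], [-1.04, 4.18], [0, 3.07], [-2.55, 2.55]. Speed limits (rad/s): [2.22, 2.22, 2.57, 3.14, 3.14, 3.14].

INTERFACE

Orientations are given as [roll, pitch, yaw] about the fixed x, y, z axes, in that order (R = Rz(yaw) Ry(pitch) Rx(roll)).
In Python, from cell import * gives the robot as it stands.
- The arm moves only by the tool jog_arm, never from a script. Its argument "increments" is a list of rows, each a list of 7 numbers: the shift along the tool's x, y, z in cm, then the turn, a rotation vector about the tool's x, y, z in degrees, then the finger opening in cm, from 0 to 9.4. In form: [[x, y, z, wx, wy, wz, grip], ...]. A call has 1 to 20 rows; each row shifts and turns the commanded pose from where the row before left it, along the tool's axes as they then stand; what a row does not reach is not made up. A row lasts 1/8 s, in which the tool goes at most 62.5 mm and 10.7 degrees, less where a joint would pass 70% of its speed; a pose out of reach is approached as far as the arm can. A call is refused whole if a number of a shift passes 6.25 or a number of a turn 10.7, either way. A call with a gripper value outside its range is refused whole. The fingers move at their own pace and stop on an object; "squeeze" is the grip in N (left out, the last holds). Time passes only in rows, so rows that do not move let the fingers close. It gives the time, the measured TCP pose, the force and the opening at its end, in the units of the state.
- read_state(): the state, without advancing time (a new reading comes with each control period).
- camera(name): name is "scene" or "top" or "wrist"; returns a dict with "image" (420x560x3 uint8, red, green, blue), "K" (3x3 intrinsics, pixels), "k1" (the pictures are not rectified: a ray, as slopes to the right and down, at radius r is drawn at 1 + k1 r^2 times it, then the intrinsics apply), "rvec" (rotation vector, rad) and "tvec" (3), from world to camera coordinates, as OpenCV has them. Camera axes: x right, y down, z forward; pixel columns grow to the right and rows downward; lengths in mm; the calibration is good to about 2 mm. A picture is of the moment at which its call begins. There is no depth.
- sign_off(): hands the job in, once; it reports no verdict.
Trained networks look in a picture, given as the dict that the camera call returned (one of the last four; its "shot" number tells which), for a name from the list of things; names that differ only in an ending like _2 or _b are one class to them, and where a whole thing is asked for, a point or a joint stands for the part that bears it (a point fixed in the world has none). Each returns a list of dicts, best first, with "conf" (0 to 1); they miss things now and then, are a little off and sometimes report something else, mostly with a low value. They report only what shows in the picture. A call takes as long as a camera call.
- recognise(picture, name): "centre" ([x, y, z] in mm, in the coordinates of the camera as it stood for that picture, good to about 4 mm: the middle of the surface that is visible of it).
- regions_of(picture, name): "mask" (420x560 bool, what is visible of it).
The state is a dict: "clock": time; "joints": joint angles; "qd": joint speeds; "effort": joint torques, N m; "eef_pos": TCP position; "eef_rot": TCP orientation; "wrist_force": force on the tool from outside, world axes, zero at the start; "moment": the same for the moment, N m; "finger_gap": finger opening in mm.
Only numpy, scipy, OpenCV 4.12 (cv2) and the standard library are available. Lean on these libraries where they do the work, as an engineer would, in place of code of your own. Each camera call takes 0.05 s, during which the arm holds its last target.

## Working session

There is one attempt and no reset: what is moved stays moved. The work goes in short steps, Python scripts to look and compute and a tool call to move; the robot and the scene stay as the last step left them, time stands still between calls to the robot, and variables do not carry over. Pictures are saved under pics/ and viewed, and the job is handed in when it is done.

Besides the shell and the picture viewer there is one more tool, called after "Call:" as a command line: name --pt "numbers of a row" for each row, then --argument value for the rest. jog_arm: Moves the arm, as the interface text tells. Its arguments: {"type":"object","properties":{"increments":{"type":"array"},"squeeze":{"type":"number"}},"required":["increments"]}

```bash
mkdir -p pics; ls
python3 - <<'E'
from cell import *
import cv2
print(read_state())
for n in ["scene","top","wrist"]:
    c=camera(n); cv2.imwrite(f"pics/a_{n}.png",c["image"][:,:,::-1]); print(n,c["K"],c["k1"],c["rvec"],c["tvec"],c["shot"])
E
```

```text
pics
{'clock': 0.0, 'joints': array([ 1.28041423e+00,  3.00473904e-01,  1.52157272e+00,  2.13376011e-05,
        1.32072642e+00, -6.65877508e-02]), 'qd': array([ 2.39126142e-05,  2.95261429e-04,  1.73365673e-03, -4.98152825e-06,
       -1.23855603e-03,  7.12957935e-04]), 'effort': array([-6.27455643e-05, -5.31799936e+01, -3.52752435e+01,  7.08074123e-02,
        2.43461947e-02, -1.04155467e-04]), 'eef_pos': array([121.98424566, 536.05527767, 226.88832229]), 'eef_rot': array([-3.14041626e+00, -9.91632203e-05,  2.91779296e+00]), 'wrist_force': array([-0.40338597, -0.50611679,  0.54437403]), 'moment': array([ 0.05534447, -0.01958606,  0.0285926 ]), 'finger_gap': 93.98777737204155}
scene [[423.70913538   0.         277.6372987 ]
 [  0.         423.70913538 203.54911863]
 [  0.           0.           1.        ]] 0.017208452216370854 [ 1.41621857  2.19839442 -0.87905594] [ 272.91895001 -321.56442271 1490.92691891] 1
top [[508.0316566    0.         280.11181396]
 [  0.         508.0316566  218.40228426]
 [  0.           0.           1.        ]] 0.0063258758905527426 [ 2.08340518 -2.14205699  0.23088074] [-3.03392485e-01  5.91822162e+02  1.28370603e+03] 2
wrist [[294.49246651   0.         280.05406474]
 [  0.         294.49246651 210.11059801]
 [  0.           0.           1.        ]] -0.0007543147771901504 [-2.26903108 -1.80905943 -0.2634885 ] [-550.45628094  -27.96845043  392.24542413] 3
```

View pics/a_scene.png

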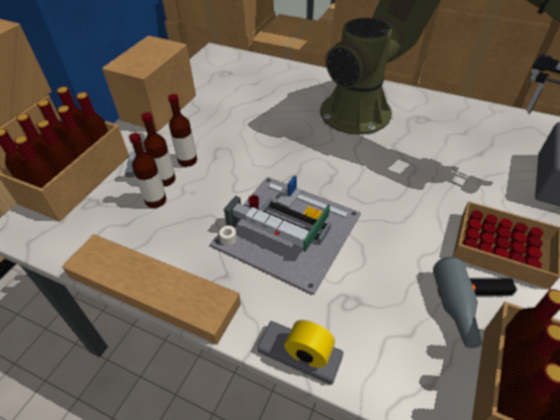

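View pics/a_top.png

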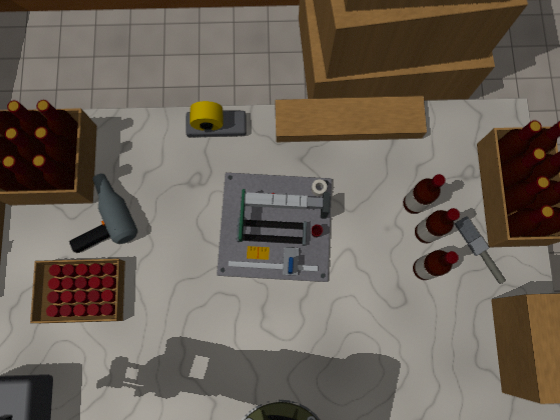

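View pics/a_wrist.png

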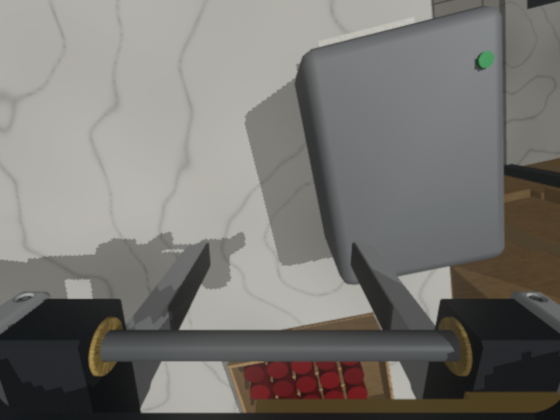

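The jig is near (275,227) in the top view, nearly aligned with the world axes; the tube is on the far side, and the green plate is at its left (+y) end. Next I'll take a closer look and measure.

```bash
cat > h.py <<'E'
from cell import *
import cv2, numpy as np
def proj(c,P):
    P=np.atleast_2d(np.array(P,float)); R=cv2.Rodrigues(np.array(c["rvec"],float))[0]
    X=P@R.T+np.array(c["tvec"]).ravel(); s=X[:,:2]/X[:,2:]; r2=(s**2).sum(1,keepdims=True)
    s=s*(1+c["k1"]*r2); K=np.array(c["K"]); return s*[K[0,0],K[1,1]]+[K[0,2],K[1,2]]
def ray(c,uv):
    K=np.array(c["K"]); d=np.array([c["k1"],0,0,0,0.])
    s=cv2.undistortPoints(np.array([[uv]],float),K,d)[0,0]
    R=cv2.Rodrigues(np.array(c["rvec"],float))[0]; t=np.array(c["tvec"]).ravel()
    return -R.T@t, R.T@np.array([s[0],s[1],1])
def at_z(c,uv,z):
    o,d=ray(c,uv); return o+d*(z-o[2])/d[2]
def toworld(c,p):
    R=cv2.Rodrigues(np.array(c["rvec"],float))[0]; return R.T@(np.array(p)-np.array(c["tvec"]).ravel())
E
python3 - <<'E'
from h import *
np.set_printoptions(precision=1,suppress=True)
for n,b in [("top",(160,290,205,345)),("scene",(170,300,200,370))]:
    c=camera(n); im=c["image"][b[0]:b[1],b[2]:b[3],::-1]
    cv2.imwrite(f"pics/b_{n}.png",cv2.resize(im,None,fx=4.7,fy=4.5,interpolation=cv2.INTER_CUBIC))
    for k in ["jig","bracket_top","button_tip","stop_plate","stop_tube","guide_fin","guide_edge","line_mark","label_roll","capsule","heat_gun","bottle1"]:
        r=recognise(c,k)
        print(n,k,[(round(x["conf"],2),toworld(c,x["centre"])) for x in r[:3]])
c=camera("top")
for uv in [(226,175),(331,180),(328,278),(220,274)]: print(at_z(c,uv,12))
E
```

```text
top jig [(0.36, array([631.3,  16.2,  85.8])), (0.24, array([ 629.3, -379.2,  144.8]))]
top bracket_top [(0.74, array([484.3, -42.3,  28.4])), (0.71, array([581.1,  -1. ,  11. ]))]
top button_tip []
top stop_plate [(0.89, array([630.6,  13.9,  83.3]))]
top stop_tube []
top guide_fin [(0.89, array([482.2, -43.2,  24.3]))]
top guide_edge [(0.71, array([481.7, -44.2,  27.8])), (0.38, array([630. ,  13.1,  81.6]))]
top line_mark [(0.57, array([513.5,  48. ,  16.2]))]
top label_roll [(0.65, array([ 682.7, -126.4,   44.8])), (0.18, array([513.6,  45.8,  12.6]))]
top capsule [(0.62, array([ 563.3, -115.6,   34.9]))]
top heat_gun [(0.58, array([591.1, 443.4,  55.3]))]
top bottle1 [(0.87, array([ 628.9, -380.2,  147.7])), (0.78, array([ 446.1, -388.7,  148.5]))]
scene jig [(0.61, array([632.4,  13. ,  15.1])), (0.57, array([ 567.7, -395.8,  135.1]))]
scene bracket_top [(0.58, array([637.1,  13.3,  10.4])), (0.34, array([490.3, -29.7,  24.1]))]
scene button_tip []
scene stop_plate [(0.82, array([645. ,  27.4,  84.5]))]
scene stop_tube [(0.92, array([646.3,  24. ,  85.8]))]
scene guide_fin [(0.56, array([489.1, -35.6,  28.7])), (0.41, array([512. ,  37. ,   9.1]))]
scene guide_edge [(0.7, array([491.8, -33.6,  22.1]))]
scene line_mark [(0.72, array([629.9, 447.3,  47.9])), (0.33, array([ 688.3, -120.2,   39.7]))]
scene label_roll [(0.83, array([ 688.2, -119.3,   39.4])), (0.26, array([489.5, -31.5,  29. ]))]
scene capsule [(0.75, array([641.9,  27.1,  88.7])), (0.66, array([492.5, -31.9,  19.5])), (0.6, array([ 564.2, -112.2,   45.3]))]
scene heat_gun [(0.7, array([632.6, 449.1,  50.9]))]
scene bottle1 [(0.87, array([ 649.9, -372.1,  119.5])), (0.64, array([ 474.6, -387.7,  114.6])), (0.56, array([ 568.4, -394.7,  134.3]))]
[731.  130.9  12. ]
[ 708.4 -162.7   12. ]
[ 435.3 -141.2   12. ]
[454.1 148.6  12. ]
```

```bash
sleep 0
```

```text
(no output)
```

View pics/b_top.png

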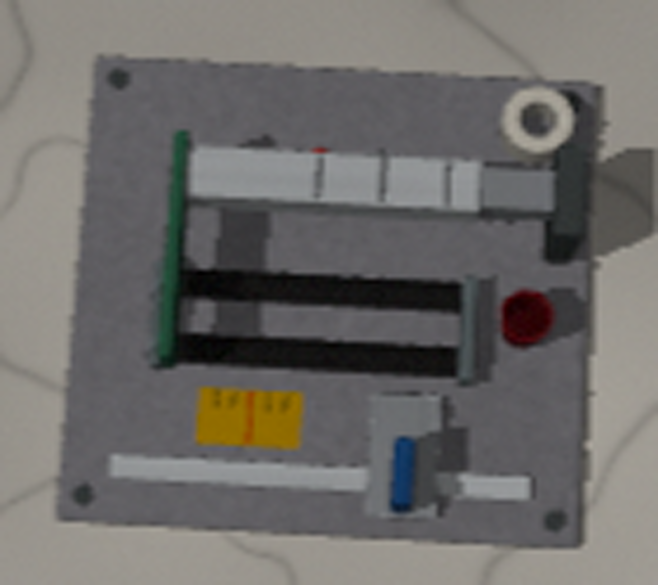

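View pics/b_scene.png

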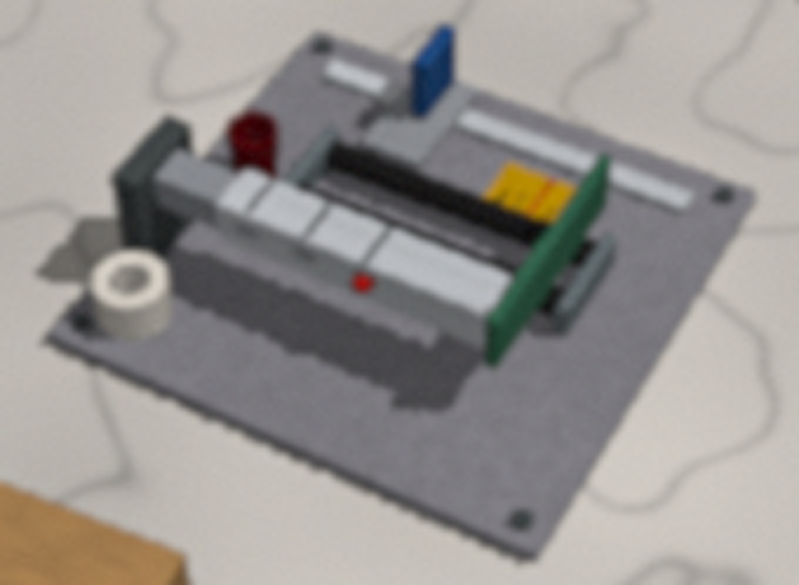

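Run:
```python
from h import *
from scipy.optimize import least_squares
np.set_printoptions(precision=2,suppress=True)
T=camera("top");S=camera("scene")
ut=lambda x,y:np.array([(x+.5)/4.7-.5+205,(y+.5)/4.5-.5+160])
us=lambda x,y:np.array([(x+.5)/4.7-.5+200,(y+.5)/4.5-.5+170])
# jig corners at top z=12
J=[[145,150,12],[145,-150,12],[-145,-150,12],[-145,150,12]]
tp=[ut(97,57),ut(604,85),ut(582,548),ut(57,520)]
sp=[us(533,560),us(45,340),us(322,33),us(755,193)]
def W(p,P):
    P=np.atleast_2d(np.array(P,float));c,s=np.cos(p[2]),np.sin(p[2])
    return np.c_[p[0]+c*P[:,0]-s*P[:,1],p[1]+s*P[:,0]+c*P[:,1],P[:,2]]
def inv(p,w):
    c,s=np.cos(p[2]),np.sin(p[2]);d=np.array(w)[:2]-p[:2];return np.array([c*d[0]+s*d[1],-s*d[0]+c*d[1]])
def f(p,w): 
    r=[]
    if 't' in w:r.append(proj(T,W(p,J))-np.array(tp))
    if 's' in w:r.append(proj(S,W(p,J))-np.array(sp))
    return np.concatenate(r).ravel()
for w in ['t','s','ts']:
    s=least_squares(f,[580,0,0.05],args=(w,));print(w,s.x,s.fun)
p=s.x
print("jig coords; ticks z87")
for x,y in [(319,175),(382,175),(447,184)]: print('T',inv(p,at_z(T,ut(x,y),87)))
for x,y in [(378,245),(321,220),(263,197)]: print('S',inv(p,at_z(S,us(x,y),87)))
print('btn S',inv(p,at_z(S,us(363,283),72)),'T',inv(p,at_z(T,ut(320,150),76)))
print('line T',inv(p,at_z(T,ut(250,417),13)),'S',inv(p,at_z(S,us(545,198),13)))
print('plate ends T',inv(p,at_z(T,ut(183,132),94)),inv(p,at_z(T,ut(166,364),94)))
print('tube edges T',[inv(p,at_z(T,ut(*q),87)) for q in [(350,148),(350,207)]])
print('foot front edge T',inv(p,at_z(T,ut(371,400),24)),inv(p,at_z(T,ut(366,513),24)), 'rear',inv(p,at_z(T,ut(443,395),24)))
print('fin top T',inv(p,at_z(T,ut(403,440),72)),'bot',inv(p,at_z(T,ut(403,511),72)),'S',inv(p,at_z(S,us(434,45),72)))
print('foot S front', inv(p,at_z(S,us(475,90),24)),inv(p,at_z(S,us(428,160),24)))
print('roll T',inv(p,at_z(T,ut(538,119),44)),'caps',inv(p,at_z(T,ut(528,317),54)))
```

```text
t [582.32  -5.09  -0.09] [ 0.43 -0.3  -0.62 -0.36  0.03  0.52  0.16  0.11]
s [589.63   0.18  -0.09] [ 0.47  0.55 -0.43 -0.82 -1.36 -0.68  1.14  0.38]
ts [585.3   -2.73  -0.09] [-0.38 -1.33 -1.48 -1.32 -0.94 -0.53 -0.76 -1.02  0.08 -1.42 -0.52 -2.34
 -1.68 -1.85  0.55 -1.08]
jig coords; ticks z87
T [54.38  9.55]
T [ 56.51 -25.55]
T [ 53.3  -62.05]
S [55.51 11.77]
S [ 54.44 -23.27]
S [ 54.87 -58.88]
btn S [71.8  11.84] T [72.38 10.24]
line T [-79.27  41.85] S [-77.42  46.2 ]
plate ends T [73.78 86.62] [-63.24  85.66]
tube edges T [array([71.68, -6.74]), array([36.28, -8.87])]
foot front edge T [-66.44 -27.2 ] [-134.1  -28.3] rear [-60.94 -68.25]
fin top T [-95.95 -46.09] bot [-136.72  -48.35] S [-109.44  -44.74]
foot S front [-129.53  -27.17] [-63.2 -23.2]
roll T [ 107.93 -113.87] caps [ -16.33 -112.84]
```

```bash
cat >> h.py <<'E'
from scipy.spatial.transform import Rotation as Ro
def Rt(e): return Ro.from_euler('xyz',e).as_matrix()
def plan(p0,e0,p1,yaw1,n):
    """rows from p0 to p1 & yaw1 (tool down) in n equal rows"""
    yaw0=e0[2]; d=(np.array(p1)-np.array(p0))/n; dy=(yaw1-yaw0)/n; rows=[]
    for i in range(n):
        R=Rt([np.pi,0,yaw0+i*dy]); rows.append(np.r_[R.T@d/10,0,0,-np.degrees(dy)])
    return np.array(rows)
E
python3 - <<'E'
from h import *
np.set_printoptions(precision=2,suppress=True)
c=camera("wrist");s=read_state();R=Rt(s["eef_rot"])
o,d=ray(c,(280,210)); print("cam in tool",R.T@(o-s["eef_pos"]),"fwd",R.T@d, "xaxis",R.T@(cv2.Rodrigues(c["rvec"])[0].T@[1,0,0]))
print(plan(s["eef_pos"],[0,0,s["eef_rot"][2]],[600,0,260],1.48,14), s["clock"])
E
```

```text
cam in tool [  85.07    1.03 -156.22] fwd [-0.29 -0.    0.96] xaxis [-0.  1.  0.]
[[-4.18 -2.98 -0.23  0.    0.    5.88]
 [-4.46 -2.53 -0.23  0.    0.    5.88]
 [-4.7  -2.06 -0.23  0.    0.    5.88]
 [-4.89 -1.57 -0.23  0.    0.    5.88]
 [-5.02 -1.06 -0.23  0.    0.    5.88]
 [-5.1  -0.54 -0.23  0.    0.    5.88]
 [-5.13 -0.01 -0.23  0.    0.    5.88]
 [-5.11  0.51 -0.23  0.    0.    5.88]
 [-5.03  1.03 -0.23  0.    0.    5.88]
 [-4.89  1.54 -0.23  0.    0.    5.88]
 [-4.71  2.04 -0.23  0.    0.    5.88]
 [-4.48  2.51 -0.23  0.    0.    5.88]
 [-4.2   2.95 -0.23  0.    0.    5.88]
 [-3.87  3.37 -0.23  0.    0.    5.88]] 1.65
```

Call:
jog_arm --pt "-4.2 -3.0 -0.2 0 0 5.9 9.4" --pt "-4.5 -2.5 -0.2 0 0 5.9 9.4" --pt "-4.7 -2.1 -0.2 0 0 5.9 9.4" --pt "-4.9 -1.6 -0.2 0 0 5.9 9.4" --pt "-5.0 -1.1 -0.2 0 0 5.9 9.4" --pt "-5.1 -0.5 -0.2 0 0 5.9 9.4" --pt "-5.1 0 -0.2 0 0 5.9 9.4" --pt "-5.1 0.5 -0.2 0 0 5.9 9.4" --pt "-5.0 1.0 -0.2 0 0 5.9 9.4" --pt "-4.9 1.5 -0.2 0 0 5.9 9.4" --pt "-4.7 2.0 -0.2 0 0 5.9 9.4" --pt "-4.5 2.5 -0.2 0 0 5.9 9.4" --pt "-4.2 2.9 -0.2 0 0 5.9 9.4" --pt "-3.9 3.4 -0.2 0 0 5.9 9.4" --pt "0 0 0 0 0 0 9.4" --pt "0 0 0 0 0 0 9.4"

```text
clock: 3.65
eef_pos: [597.4, -1.6, 255.2]
eef_rot: [-3.141, -0.0, 1.477]
wrist_force: [-0.1, 0.6, 0.6]
finger_gap: 93.8
```

Run:
```python
from h import *
s=read_state(); print(s["clock"],s["eef_pos"],s["eef_rot"])
c=camera("wrist"); cv2.imwrite("pics/c_w.png",c["image"][:,:,::-1])
np.save("c.npy",c,allow_pickle=True)
```

```text
3.65 [597.42992343  -1.62330643 255.20013855] [-3.14102218e+00 -1.69285219e-04  1.47696127e+00]
```

View pics/c_w.png

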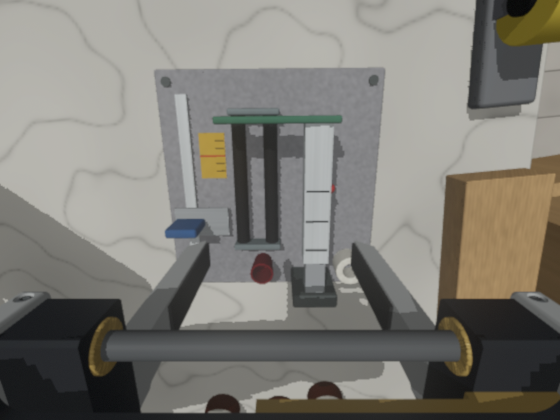

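Run:
```python
from h import *
c=np.load("c.npy",allow_pickle=True).item(); im=c["image"][60:320,140:400,::-1]
cv2.imwrite("pics/c_crop.png",cv2.resize(im[:130],None,fx=3,fy=4,interpolation=cv2.INTER_CUBIC))
cv2.imwrite("pics/c_crop2.png",cv2.resize(im[110:240],None,fx=3,fy=4,interpolation=cv2.INTER_CUBIC))
```

```text
(no output)
```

View pics/c_crop.png

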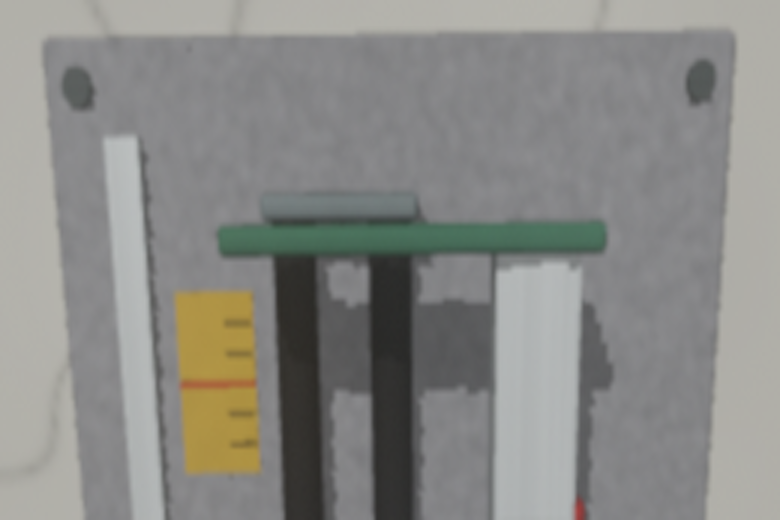

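View pics/c_crop2.png

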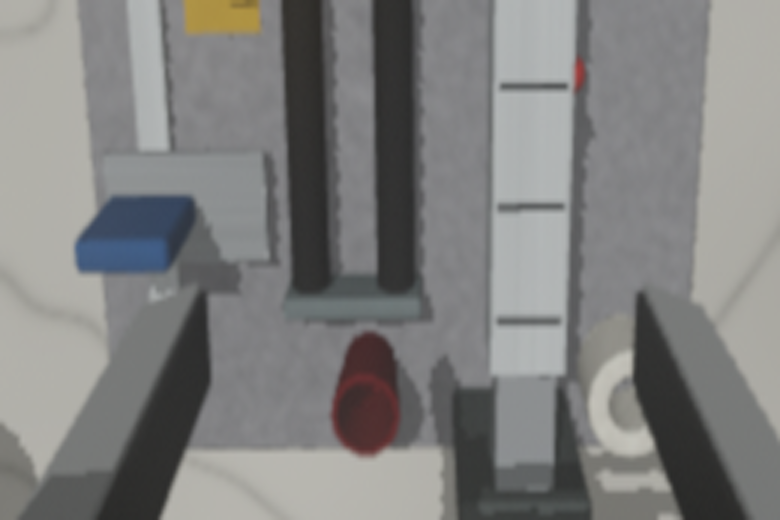

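Run:
```python
from h import *
from scipy.optimize import least_squares
np.set_printoptions(precision=2,suppress=True)
c=np.load("c.npy",allow_pickle=True).item()
a=lambda x,y:np.array([140+(x+.5)/3-.5,60+(y+.5)/4-.5]); b=lambda x,y:np.array([140+(x+.5)/3-.5,170+(y+.5)/4-.5])
def W(p,P):
    P=np.atleast_2d(np.array(P,float));cc,s=np.cos(p[2]),np.sin(p[2])
    return np.c_[p[0]+cc*P[:,0]-s*P[:,1],p[1]+s*P[:,0]+cc*P[:,1],P[:,2]]
def inv(p,w):
    cc,s=np.cos(p[2]),np.sin(p[2]);d=np.array(w)[:2]-p[:2];return np.array([cc*d[0]+s*d[1],-s*d[0]+cc*d[1]])
def f(p):
    r=list(inv(p,at_z(c,a(44,38),12))-[-145,150])+list(inv(p,at_z(c,a(735,31),12))-[145,150])
    r+=[inv(p,at_z(c,a(78,430),12))[0]+145, inv(p,at_z(c,b(700,200),12))[0]-145, inv(p,at_z(c,b(300,448),12))[1]+150]
    for q in [a(496,300),a(493,480),b(492,300)]: r.append(inv(p,at_z(c,q,87))[0]-40)
    for q in [a(581,300),b(573,140),b(566,340)]: r.append(inv(p,at_z(c,q,87))[0]-70)
    r+=[inv(p,at_z(c,a(219,240),94))[0]+58, inv(p,at_z(c,a(606,236),94))[0]-78]
    return np.array(r)
s=least_squares(f,[583,0,-.09]);p=s.x;print(p,s.fun)
np.save("jig.npy",p)
for q in [b(534,86),b(532,207),b(529,321)]: print('tick',inv(p,at_z(c,q,87)),at_z(c,q,87))
print('btn',inv(p,at_z(c,b(580,73),72)), 'plate rear edge',inv(p,at_z(c,a(400,252),94)),'front top',inv(p,at_z(c,a(400,225),94)))
print('line',inv(p,at_z(c,a(218,384),13)),inv(p,at_z(c,a(181,384),13)),inv(p,at_z(c,a(257,382),13)))
print('foot',inv(p,at_z(c,b(265,152),24)),inv(p,at_z(c,b(103,156),24)),inv(p,at_z(c,b(270,260),24)))
print('fin top',[inv(p,at_z(c,b(*q),72)) for q in [(76,248),(165,248),(112,198),(194,198),(77,271),(165,270)]])
print('bracket',inv(p,at_z(c,b(527,503),92)),'cap',inv(p,at_z(c,b(366,413),54)),'roll',inv(p,at_z(c,b(630,402),44)))
yaw=p[2]+np.pi/2; print('yaw',yaw,'button world',W(p,[[55,inv(p,at_z(c,b(534,86),87))[1],72]]))
```

```text
[583.97  -0.48  -0.09] [ 2.4  -1.12 -2.48 -0.91  2.21 -0.18  2.04 -0.62 -0.86  0.1  -0.37  0.13
  0.02  1.38 -1.74]
tick [54.79 10.17] [639.44   4.79  87.  ]
tick [ 55.11 -25.86] [636.57 -31.13  87.  ]
tick [ 54.99 -61.92] [633.26 -67.03  87.  ]
btn [74.64 10.52] plate rear edge [ 5.52 84.56] front top [ 5.61 91.21]
line [-78.12  42.58] [-94.63  42.68] [-60.68  43.14]
foot [-59.21 -26.8 ] [-133.36  -27.78] [-59.11 -66.39]
fin top [array([-129.53,  -43.2 ]), array([-93.02, -43.42]), array([-113.04,  -27.1 ]), array([-79.83, -27.3 ]), array([-130.02,  -50.8 ]), array([-93.67, -50.68])]
bracket [  55.29 -121.01] cap [ -13.28 -110.3 ] roll [ 108.13 -112.23]
yaw 1.4820795526048842 button world [[639.65   4.77  72.  ]]
```

Call:
jog_arm --pt "0.5 2.0 3.0 0 0 -0.3 7" --pt "0.5 2.1 4.0 0 0 0 6.4" --pt "0 0 4.0 0 0 0 6.4" --pt "0 0 2.5 0 0 0 6.4" --pt "0 0 0 0 0 0 6.4" --pt "0 0 0 0 0 0 6.4"

```text
clock: 4.45
eef_pos: [639.9, 4.8, 122.2]
eef_rot: [3.14, -0.0, 1.482]
wrist_force: [1.2, 0.4, -0.3]
finger_gap: 64.0
```

Run:
```python
from h import *
s=read_state(); print(s["clock"],s["eef_pos"],s["eef_rot"],s["wrist_force"])
c=camera("wrist"); cv2.imwrite("pics/d_w.png",cv2.resize(c["image"][:,:,::-1],(800,600)))
np.save("c.npy",c,allow_pickle=True)
```

```text
4.45 [639.9032075    4.78093901 122.20955546] [ 3.13951227e+00 -1.36869436e-04  1.48234997e+00] [ 1.1672622   0.3942862  -0.30975463]
```

View pics/d_w.png

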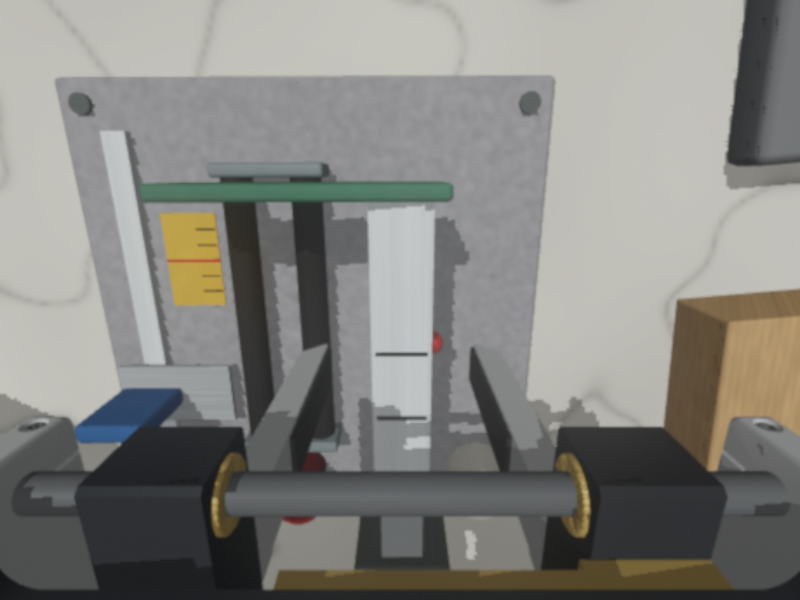

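Run:
```python
from h import *
np.set_printoptions(precision=2,suppress=True)
c=np.load("c.npy",allow_pickle=True).item();s=read_state();R=Rt(s["eef_rot"]);k=560/800
t=lambda x,y,z:R.T@(at_z(c,((x+.5)*k-.5,(y+.5)*k-.5),z)-s["eef_pos"])
print('tick',t(401,354,87),'tick2',t(401,418,87),'edges',t(370,300,87),t(434,300,87),t(374,400,87),t(431,400,87),'btn',t(437,342,72))
```

```text
tick [ 0.32 -0.88 35.35] tick2 [-35.68  -0.89  35.35] edges [ 28.17 -15.59  35.32] [28.13 14.8  35.4 ] [-25.17 -14.69  35.32] [-25.23  14.45  35.39] btn [ 0.51 18.14 50.4 ]
```

Call:
jog_arm --pt "0 0 2.4 0 0 0 6.4" --pt "0 0 2.3 0 0 0 6.4" --pt "0 0 0 0 0 0 5.0" --pt "0 0 0 0 0 0 4.2" --pt "0 0 0 0 0 0 2.5" --pt "0 0 0 0 0 0 2.5" --pt "0 0 0 0 0 0 2.5" --pt "0 0 0 0 0 0 2.5" --squeeze 40

```text
clock: 5.5
eef_pos: [640.4, 4.2, 75.1]
eef_rot: [3.139, -0.0, 1.481]
wrist_force: [2.2, -0.1, 6.2]
finger_gap: 29.6
```

Call:
jog_arm --pt "0.1 0 0 0 0 0 2.5" --pt "0.1 0 0 0 0 0 2.5" --pt "0.1 0 0 0 0 0 2.5" --pt "0.1 0 0 0 0 0 2.5"

```text
clock: 6.0
eef_pos: [640.6, 7.1, 75.1]
eef_rot: [3.139, 0.001, 1.481]
wrist_force: [1.1, -6.7, 7.4]
finger_gap: 29.6
```

Call:
jog_arm --pt "0.15 0 0 0 0 0 2.5" --pt "0.15 0 0 0 0 0 2.5" --pt "0.2 0 0 0 0 0 2.5" --pt "0.2 0 0 0 0 0 2.5"

```text
clock: 6.5
eef_pos: [641.2, 13.5, 75.1]
eef_rot: [3.139, 0.002, 1.48]
wrist_force: [-0.0, -6.8, 7.0]
finger_gap: 29.7
```

Run:
```python
from h import *
s=read_state(); print(s["clock"],s["eef_pos"],s["wrist_force"])
c=camera("wrist"); cv2.imwrite("pics/e_w.png",cv2.resize(c["image"][:,:,::-1],(800,600)))
```

```text
6.5 [641.18224892  13.54549272  75.09379875] [-0.02722523 -6.78404555  7.03490641]
```

View pics/e_w.png

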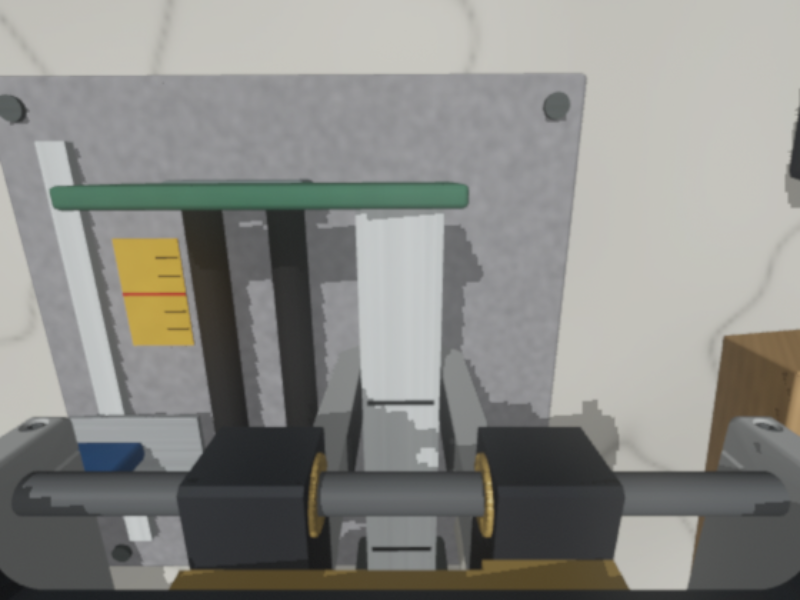

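Run:
```python
from h import *
np.set_printoptions(precision=2,suppress=True)
c=camera("wrist");s=read_state();R=Rt(s["eef_rot"]);k=560/800
w=lambda x,y,z:at_z(c,((x+.5)*k-.5,(y+.5)*k-.5),z)
t=lambda x,y,z:R.T@(w(x,y,z)-s["eef_pos"])
p=np.load("jig.npy")
def inv(p,w):
    cc,q=np.cos(p[2]),np.sin(p[2]);d=np.array(w)[:2]-p[:2];return np.array([cc*d[0]+q*d[1],-q*d[0]+cc*d[1]])
print('tick',t(401,403,87),inv(p,w(401,403,87)),'plate front',inv(p,w(260,184,94)),'line',inv(p,w(155,294,13)), 'tcp',inv(p,s["eef_pos"]))
```

```text
tick [  0.19  -0.84 -11.95] [54.85 20.18] plate front [ 10.67 101.98] line [-77.25  43.32] tcp [55.72 19.98]
```

Call:
jog_arm --pt "0.25 0 0 0 0 0 2.5" --pt "0.25 0 0 0 0 0 2.5" --pt "0.25 0 0 0 0 0 2.5" --pt "0.25 0 0 0 0 0 2.5" --pt "0.25 0 0 0 0 0 2.5" --pt "0.25 0 0 0 0 0 2.5" --pt "0.25 0 0 0 0 0 2.5" --pt "0.15 0 0 0 0 0 2.5" --pt "0.1 0 0 0 0 0 2.5"

```text
clock: 7.72
eef_pos: [643.0, 34.8, 75.1]
eef_rot: [3.139, 0.0, 1.481]
wrist_force: [0.4, -2.5, 7.3]
finger_gap: 29.9
```

Call:
jog_arm --pt "0.1 0 0 0 0 0 2.5" --pt "0.1 0 0 0 0 0 2.5" --pt "0.1 0 0 0 0 0 2.5"

```text
clock: 8.1
eef_pos: [643.3, 38.5, 75.1]
eef_rot: [3.139, -0.001, 1.482]
wrist_force: [0.9, 2.0, 6.6]
finger_gap: 29.8
```

Call:
jog_arm --pt "0.08 0 0 0 0 0 2.5" --pt "0 0 0 0 0 0 2.5"

```text
clock: 8.35
eef_pos: [643.3, 39.0, 75.1]
eef_rot: [3.139, -0.0, 1.482]
wrist_force: [-0.4, 1.0, 8.3]
finger_gap: 29.7
```

Call:
jog_arm --pt "0.08 0 0 0 0 0 2.5" --pt "0 0 0 0 0 0 2.5"

```text
clock: 8.6
eef_pos: [643.4, 39.5, 75.1]
eef_rot: [3.139, 0.0, 1.481]
wrist_force: [-1.4, -0.1, 7.1]
finger_gap: 29.4
```

Run:
```python
from h import *
s=read_state(); print(s["clock"],s["eef_pos"],s["wrist_force"])
c=camera("scene"); cv2.imwrite("pics/f_s.png",cv2.resize(c["image"][170:300,200:370,::-1],None,fx=4.5,fy=4.5,interpolation=cv2.INTER_CUBIC))
```

```text
8.6 [643.35933411  39.45452965  75.09356147] [-1.3976231  -0.09118219  7.06453005]
```

View pics/f_s.png

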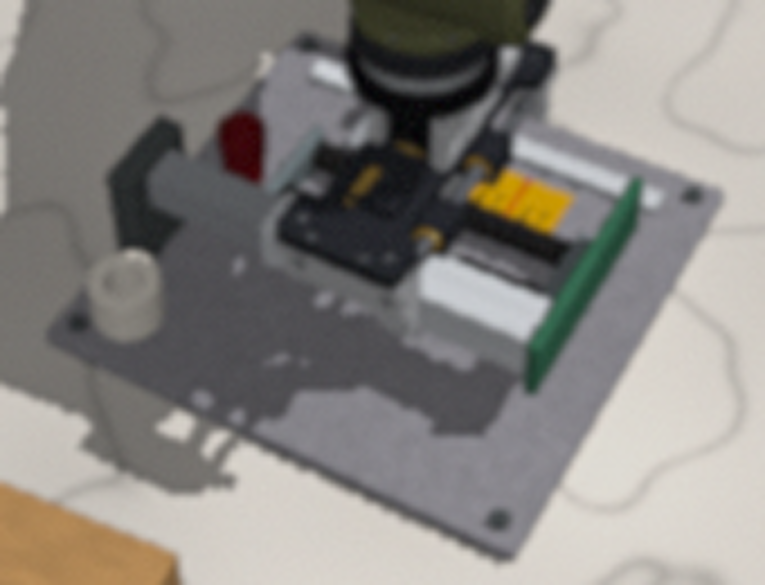

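Call:
jog_arm --pt "0.08 0 0 0 0 0 2.5" --pt "0 0 0 0 0 0 2.5"

```text
clock: 8.9
eef_pos: [643.4, 40.2, 75.1]
eef_rot: [3.139, 0.0, 1.481]
wrist_force: [0.6, -2.1, 7.9]
finger_gap: 30.0
```

Call:
jog_arm --pt "0.06 0 0 0 0 0 2.5" --pt "0 0 0 0 0 0 2.5"

```text
clock: 9.15
eef_pos: [643.5, 40.7, 75.1]
eef_rot: [3.139, 0.0, 1.481]
wrist_force: [0.5, -1.9, 7.8]
finger_gap: 29.9
```

Call:
jog_arm --pt "0.06 0 0 0 0 0 2.5" --pt "0 0 0 0 0 0 2.5"

```text
clock: 9.4
eef_pos: [643.5, 41.3, 75.0]
eef_rot: [3.139, 0.0, 1.481]
wrist_force: [-0.2, -1.6, 8.3]
finger_gap: 29.8
```

Run:
```python
from h import *
s=read_state()
c=camera("wrist"); np.save("c.npy",c,allow_pickle=True);cv2.imwrite("pics/g_w.png",cv2.resize(c["image"][:,:,::-1],(800,600)))
```

```text
(no output)
```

View pics/g_w.png

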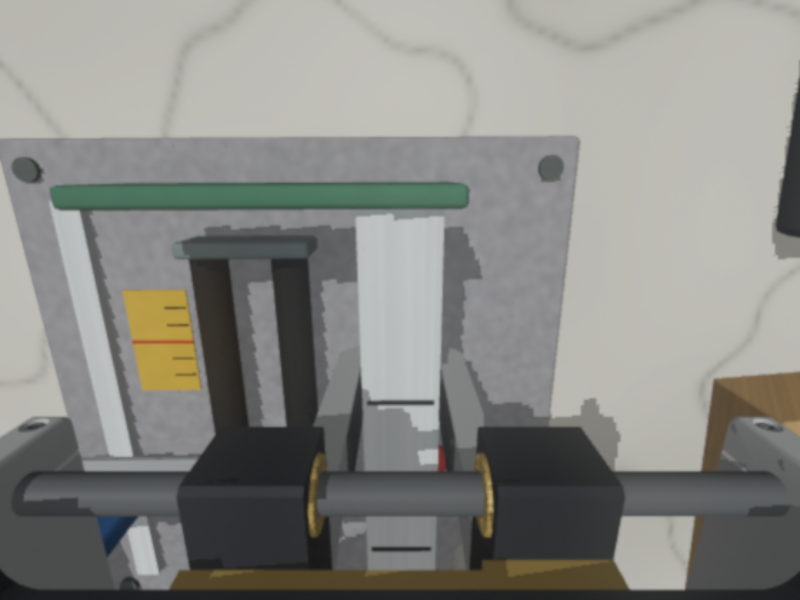

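The red button shows again at (443,460), so it has come out through the next hole. I'll feel gently for the catch.

Call:
jog_arm --pt "0.05 0 0 0 0 0 2.5" --pt "0 0 0 0 0 0 2.5"

```text
clock: 9.7
eef_pos: [643.6, 41.6, 75.1]
eef_rot: [3.139, 0.001, 1.481]
wrist_force: [-0.4, -4.6, 7.3]
finger_gap: 29.7
```

Call:
jog_arm --pt "0.05 0 0 0 0 0 2.5" --pt "0 0 0 0 0 0 2.5"

```text
clock: 9.95
eef_pos: [643.5, 41.7, 75.1]
eef_rot: [3.14, 0.001, 1.481]
wrist_force: [-0.3, -6.6, 8.2]
finger_gap: 29.3
```

Call:
jog_arm --pt "0.07 0 0 0 0 0 2.5" --pt "0 0 0 0 0 0 2.5"

```text
clock: 10.2
eef_pos: [643.6, 42.0, 75.0]
eef_rot: [3.14, 0.002, 1.481]
wrist_force: [-2.1, -9.0, 8.4]
finger_gap: 29.6
```

Call:
jog_arm --pt "-0.13 0 0 0 0 0 2.5" --pt "0 0 0 0 0 0 3.2" --pt "0 0 0 0 0 0 6.4" --pt "0 0 0 0 0 0 6.4" --pt "0 0 0 0 0 0 6.4" --pt "0 0 -3 0 0 0 6.4" --pt "0 0 -4 0 0 0 6.4" --pt "0 0 -4 0 0 0 6.4" --pt "0 0 0 0 0 0 6.4"

```text
clock: 11.32
eef_pos: [644.0, 42.1, 186.9]
eef_rot: [3.136, -0.001, 1.481]
wrist_force: [0.2, -0.8, -0.3]
finger_gap: 63.9
```

Run:
```python
from h import *
s=read_state()
print(s["clock"],s["eef_pos"],s["eef_rot"])
c=camera("wrist"); np.save("c.npy",c,allow_pickle=True);cv2.imwrite("pics/h_w.png",cv2.resize(c["image"][:,:,::-1],(800,600)))
c=camera("scene"); cv2.imwrite("pics/h_s.png",cv2.resize(c["image"][170:300,200:370,::-1],None,fx=4.5,fy=4.5,interpolation=cv2.INTER_CUBIC))
```

```text
11.325 [643.99934478  42.11560258 186.90130189] [ 3.13607578e+00 -5.61700283e-04  1.48147077e+00]
```

View pics/h_w.png

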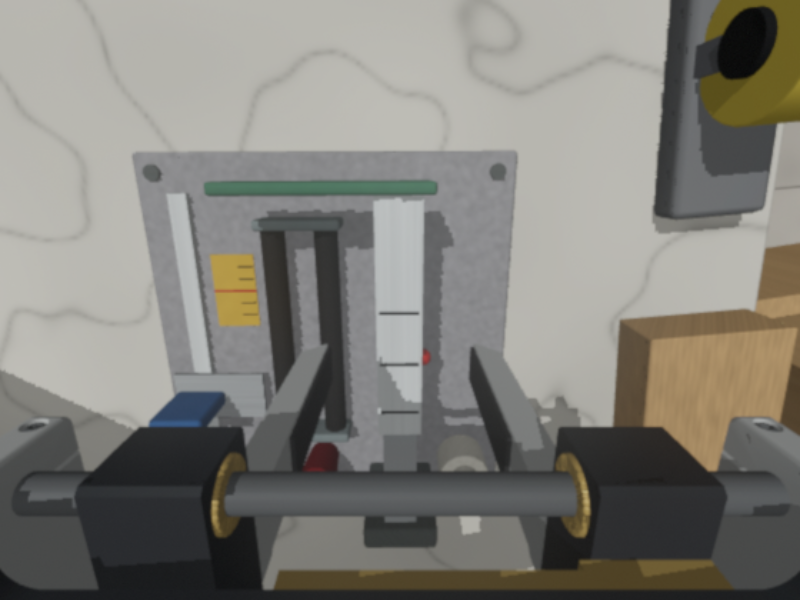

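View pics/h_s.png

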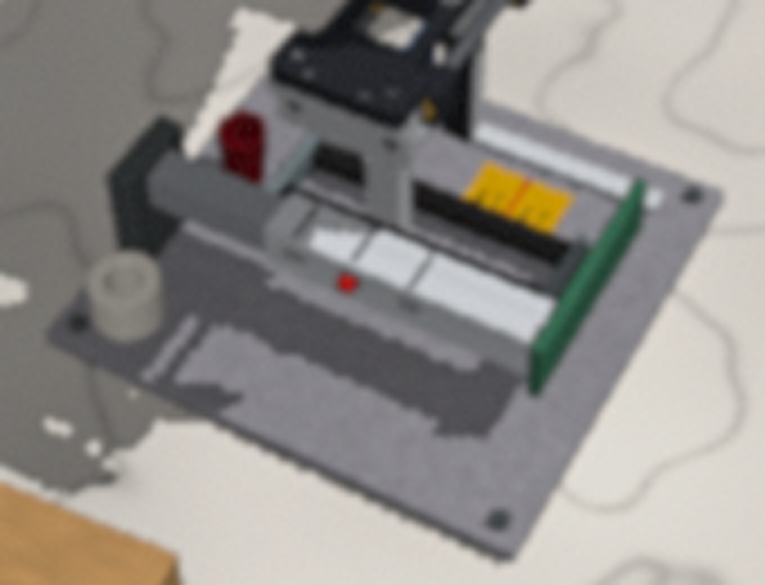

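Call:
jog_arm --pt "-2.5 -3.4 0 0 0 0 0" --pt "-2.6 -3.4 0 0 0 0 0" --pt "-2.6 -3.4 0 0 0 0 0" --pt "-2.6 -3.4 0 0 0 0 0" --pt "-2.5 -3.2 1 0 0 0 0" --pt "0 0 2 0 0 0 0" --pt "0 0 0 0 0 0 0" --pt "0 0 0 0 0 0 0" --squeeze 10

```text
clock: 12.42
eef_pos: [464.4, -70.3, 153.5]
eef_rot: [-3.141, -0.0, 1.482]
wrist_force: [-0.1, 0.7, 0.8]
finger_gap: 0.9
```

Run:
```python
from h import *
s=read_state()
print(s["clock"],s["eef_pos"],s["eef_rot"],s["finger_gap"])
c=camera("wrist"); np.save("c.npy",c,allow_pickle=True);cv2.imwrite("pics/i_w.png",cv2.resize(c["image"][:,:,::-1],(800,600)))
c=camera("top"); cv2.imwrite("pics/i_t.png",cv2.resize(c["image"][150:290,180:360,::-1],None,fx=4,fy=4,interpolation=cv2.INTER_CUBIC))
```

```text
12.425 [464.36630861 -70.25579778 153.45402191] [-3.14101468e+00 -1.04281642e-04  1.48174196e+00] 0.870687051753235
```

View pics/i_w.png

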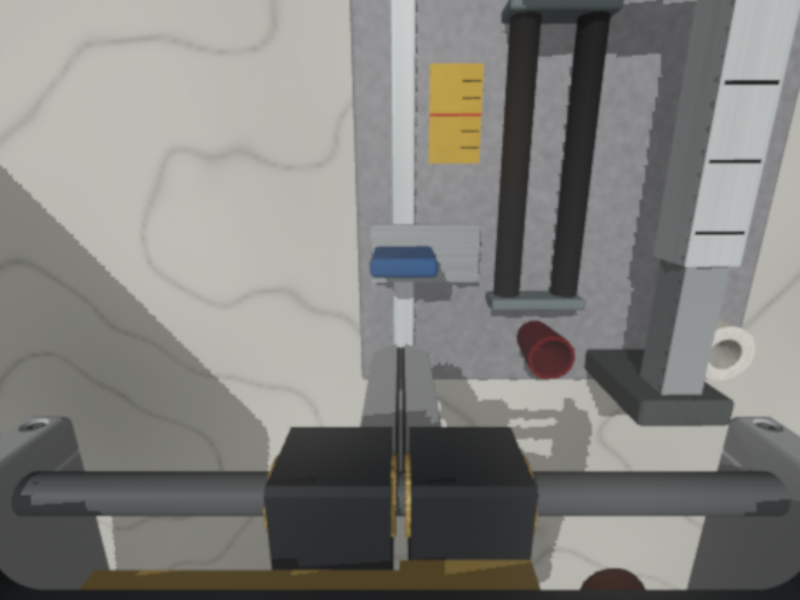

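View pics/i_t.png

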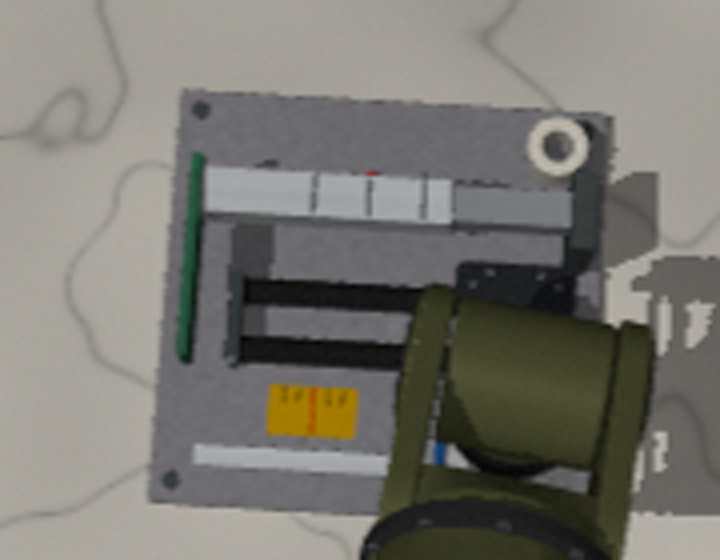

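```bash
cat >> h.py <<'E'
def jinv(w):
    p=np.load("jig.npy");cc,q=np.cos(p[2]),np.sin(p[2]);d=np.array(w)[:2]-p[:2];return np.array([cc*d[0]+q*d[1],-q*d[0]+cc*d[1]])
E
python3 - <<'E'
from h import *
np.set_printoptions(precision=2,suppress=True)
c=np.load("c.npy",allow_pickle=True).item();s=read_state();k=560/800
g=lambda x,y,z:jinv(at_z(c,((x+.5)*k-.5,(y+.5)*k-.5),z))
cv2.imwrite("pics/i_c.png",cv2.resize(c["image"][30:210,230:360,::-1],None,fx=4,fy=3.3,interpolation=cv2.INTER_CUBIC))
print('foot front',g(478,227,24),g(372,226,24),'rear',g(478,284,24),'line',g(455,115,13),g(430,115,13),'fin top',g(371,276,72),g(436,276,72),g(375,262,72),'tcp',jinv(s["eef_pos"]))
E
```

```text
foot front [-61.72 -28.99] [-133.12  -28.24] rear [-59.68 -68.61] line [-78.4   41.99] [-94.66  42.01] fin top [-131.06  -51.39] [-93.38 -51.44] [-128.59  -43.15] tcp [-112.79  -80.07]
```

View pics/i_c.png

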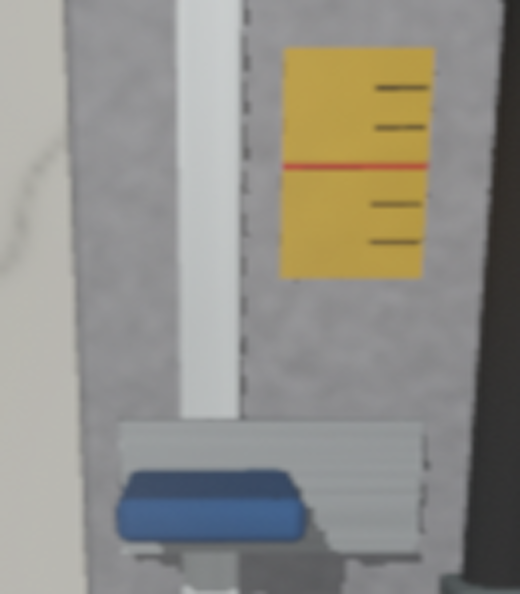

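Call:
jog_arm --pt "0 0 3.5 0 0 0 0" --pt "0 0 3.5 0 0 0 0" --pt "0 0 2.7 0 0 0 0" --pt "0.7 0 0 0 0 0 0" --pt "0.6 0 0 0 0 0 0" --pt "0.5 0 0 0 0 0 0" --pt "0.5 0 0 0 0 0 0" --pt "0.6 0 0 0 0 0 0" --pt "0.6 0 0 0 0 0 0" --pt "0.6 0 0 0 0 0 0" --pt "0.6 0 0 0 0 0 0" --pt "0.6 0 0 0 0 0 0" --pt "0.6 0 0 0 0 0 0" --pt "0.5 0 0 0 0 0 0" --pt "0.4 0 0 0 0 0 0" --pt "0 0 0 0 0 0 0"

```text
clock: 14.52
eef_pos: [470.0, -2.3, 56.2]
eef_rot: [-3.141, -0.0, 1.482]
wrist_force: [-0.1, 0.3, -0.1]
finger_gap: 0.9
```

Run:
```python
from h import *
s=read_state()
print(s["clock"],s["eef_pos"],s["eef_rot"],s["wrist_force"],jinv(s["eef_pos"]))
c=camera("wrist"); np.save("c.npy",c,allow_pickle=True);cv2.imwrite("pics/j_w.png",cv2.resize(c["image"][:,:,::-1],(800,600)))
```

```text
14.525 [470.01127205  -2.27514021  56.24795133] [-3.14095159e+00 -4.20206281e-04  1.48157510e+00] [-0.11706788  0.3406208  -0.10963304] [-113.3514501   -11.87999871]
```

View pics/j_w.png

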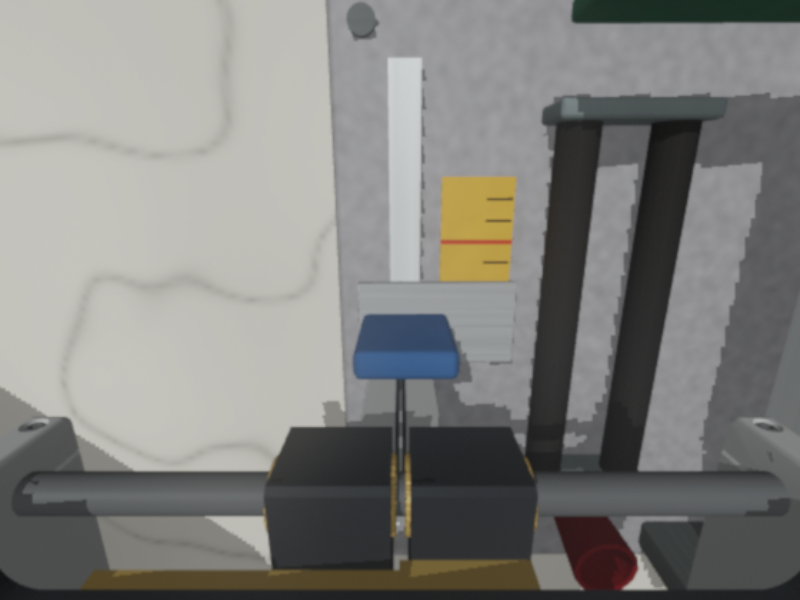

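Run:
```python
from h import *
np.set_printoptions(precision=2,suppress=True)
c=np.load("c.npy",allow_pickle=True).item();k=560/800
g=lambda x,y,z:jinv(at_z(c,((x+.5)*k-.5,(y+.5)*k-.5),z))
cv2.imwrite("pics/j_c.png",cv2.resize(c["image"][110:260,240:370,::-1],None,fx=5,fy=4,interpolation=cv2.INTER_CUBIC))
print('foot front',g(510,283,24),g(362,283,24),'line',g(476,242,13),'fin top rear',g(405,376,72),'front',g(405,347,72))
```

```text
foot front [-63.75  25.12] [-132.11   25.21] line [-78.43  42.43] fin top rear [-112.7     2.08] front [-112.72   13.61]
```

View pics/j_c.png

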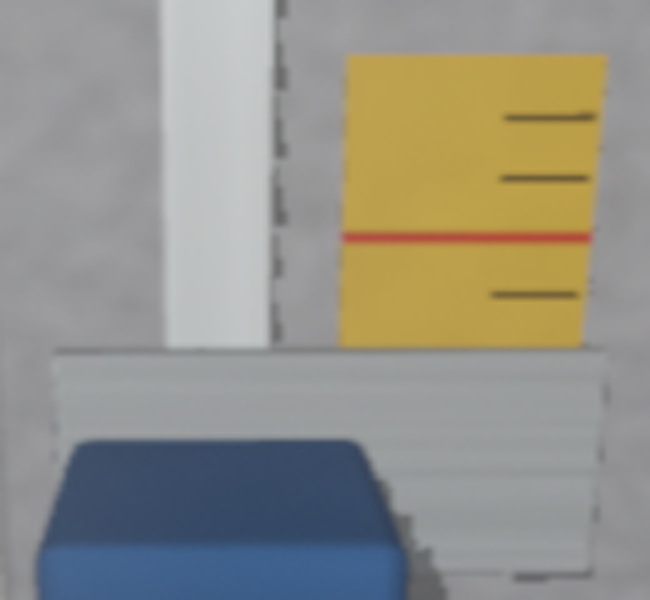

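Call:
jog_arm --pt "0.4 0 0 0 0 0 0" --pt "0.5 0 0 0 0 0 0" --pt "0.4 0 0 0 0 0 0" --pt "0.2 0 0 0 0 0 0" --pt "0 0 0 0 0 0 0" --pt "0 0 0 0 0 0 0"

```text
clock: 15.32
eef_pos: [471.9, 12.4, 56.7]
eef_rot: [3.141, -0.0, 1.481]
wrist_force: [1.0, 0.6, -0.1]
finger_gap: 0.6
```

Run:
```python
from h import *
s=read_state()
print(s["clock"],s["wrist_force"],jinv(s["eef_pos"]))
c=camera("wrist"); np.save("c.npy",c,allow_pickle=True);cv2.imwrite("pics/k_c.png",cv2.resize(c["image"][150:270,240:370,::-1],None,fx=6,fy=5,interpolation=cv2.INTER_CUBIC))
```

```text
15.325 [ 0.9555108  0.5502162 -0.0936413] [-112.78013819    2.89328573]
```

View pics/k_c.png

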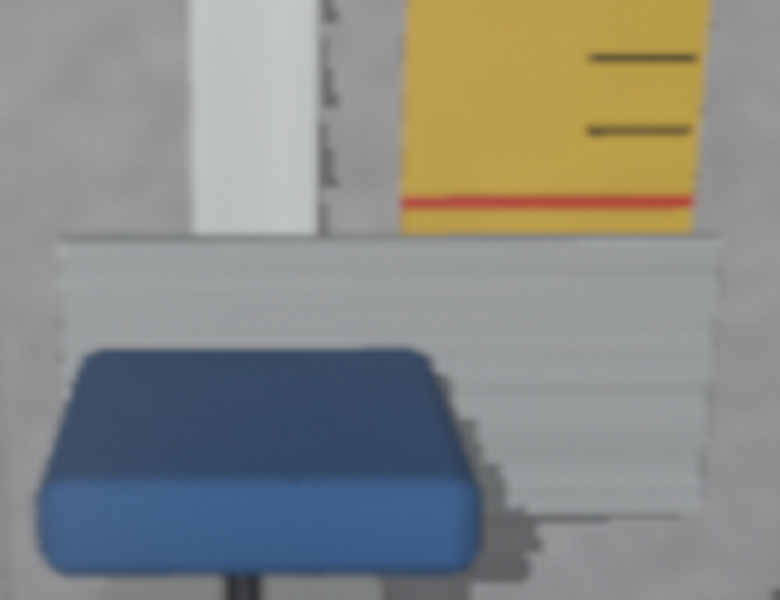

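```bash
cat > m.py <<'E'
from h import *
np.set_printoptions(precision=2,suppress=True)
c=np.load("c.npy",allow_pickle=True).item()
im=c["image"].astype(float)
# column profile through scale plate
for u in (312,330,345):
    col=im[:,u-2:u+3].mean(1)
    print(u,[(v,*col[v].astype(int)) for v in range(int(__import__('sys').argv[1]),int(__import__('sys').argv[2]))])
E
python3 m.py 186 204
python3 - <<'E'
from h import *
c=np.load("c.npy",allow_pickle=True).item()
a=lambda x,y:(240+(x+.5)/6-.5,150+(y+.5)/5-.5)
for X in (430,650): print(jinv(at_z(c,a(X,202),13)),jinv(at_z(c,a(X,239),24)),jinv(at_z(c,a(X,235),13)))
E
```

```text
312 [(186, np.int64(184), np.int64(157), np.int64(77)), (187, np.int64(184), np.int64(156), np.int64(77)), (188, np.int64(182), np.int64(146), np.int64(74)), (189, np.int64(178), np.int64(115), np.int64(69)), (190, np.int64(175), np.int64(80), np.int64(65)), (191, np.int64(178), np.int64(106), np.int64(68)), (192, np.int64(182), np.int64(141), np.int64(73)), (193, np.int64(183), np.int64(155), np.int64(76)), (194, np.int64(183), np.int64(156), np.int64(76)), (195, np.int64(181), np.int64(154), np.int64(77)), (196, np.int64(166), np.int64(145), np.int64(91)), (197, np.int64(141), np.int64(136), np.int64(124)), (198, np.int64(147), np.int64(149), np.int64(148)), (199, np.int64(153), np.int64(156), np.int64(156)), (200, np.int64(153), np.int64(157), np.int64(157)), (201, np.int64(152), np.int64(155), np.int64(156)), (202, np.int64(152), np.int64(155), np.int64(155)), (203, np.int64(151), np.int64(154), np.int64(154))]
330 [(186, np.int64(187), np.int64(158), np.int64(75)), (187, np.int64(186), np.int64(157), np.int64(75)), (188, np.int64(180), np.int64(141), np.int64(71)), (189, np.int6
[... 1151 characters left out ...]
), np.int64(72)), (194, np.int64(182), np.int64(154), np.int64(72)), (195, np.int64(180), np.int64(153), np.int64(74)), (196, np.int64(163), np.int64(142), np.int64(96)), (197, np.int64(141), np.int64(140), np.int64(136)), (198, np.int64(154), np.int64(157), np.int64(157)), (199, np.int64(153), np.int64(155), np.int64(156)), (200, np.int64(152), np.int64(155), np.int64(155)), (201, np.int64(152), np.int64(154), np.int64(154)), (202, np.int64(151), np.int64(153), np.int64(154)), (203, np.int64(148), np.int64(151), np.int64(152))]
[-92.12528754  42.67065142] [-93.1802337  40.1548949] [-91.99058974  37.95175654]
[-66.65721504  42.62037051] [-68.93510601  40.10627534] [-66.35422318  37.90043374]
```

Call:
jog_arm --pt "0.1 0 0 0 0 0 0" --pt "0.1 0 0 0 0 0 0" --pt "0.05 0 0 0 0 0 0" --pt "0 0 0 0 0 0 0" --pt "0 0 0 0 0 0 0"

```text
clock: 16.0
eef_pos: [471.9, 14.7, 56.6]
eef_rot: [3.141, -0.0, 1.481]
wrist_force: [0.8, -3.0, 2.6]
finger_gap: 0.5
```

Run:
```python
from h import *
s=read_state()
print(s["clock"],s["wrist_force"],jinv(s["eef_pos"]))
c=camera("wrist"); np.save("c.npy",c,allow_pickle=True);cv2.imwrite("pics/l_c.png",cv2.resize(c["image"][150:270,240:370,::-1],None,fx=6,fy=5,interpolation=cv2.INTER_CUBIC))
im=c["image"][:,328:333].astype(float).mean(1)
print([(v,*im[v].astype(int).tolist()) for v in range(184,204)])
```

```text
16.0 [ 0.76421218 -2.9947449   2.64657327] [-112.93355731    5.20399684]
[(184, 186, 158, 75), (185, 187, 158, 75), (186, 187, 158, 75), (187, 187, 158, 75), (188, 187, 158, 75), (189, 186, 158, 75), (190, 186, 157, 75), (191, 181, 147, 72), (192, 174, 116, 66), (193, 174, 77, 62), (194, 177, 93, 64), (195, 180, 131, 70), (196, 172, 146, 82), (197, 145, 134, 106), (198, 138, 139, 137), (199, 151, 154, 154), (200, 153, 155, 155), (201, 152, 155, 155), (202, 152, 154, 155), (203, 150, 152, 153)]
```

View pics/l_c.png

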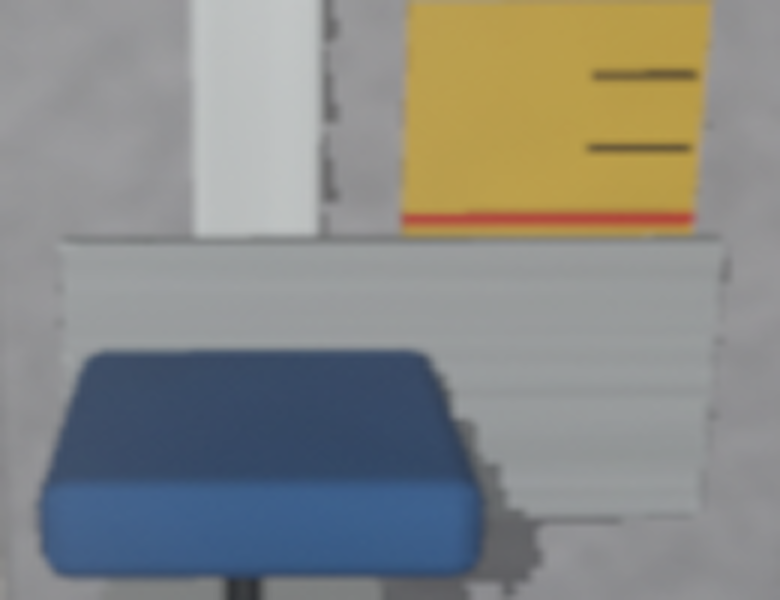

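Run:
```python
from h import *
c=np.load("c.npy",allow_pickle=True).item()
for v in (197.5,198.0): print(jinv(at_z(c,(330,v),24)))
print(jinv(at_z(c,(330,193.3),12.6)))
o,d=ray(c,(330,195));print(jinv(o),o[2])
```

```text
[-80.99278775  42.40114322]
[-80.97681372  42.06051933]
[-79.14122737  42.53074798]
[-113.99360828   90.25404533] 212.74901169015166
```

Call:
jog_arm --pt "-0.5 0 0 0 0 0 0" --pt "-2.0 0 0 0 0 0 0" --pt "-2.3 0 0 0 0 0 0" --pt "0 0 0 0 0 0 0" --pt "0 0 0 0 0 0 0" --pt "0 0 0 0 0 0 0"

```text
clock: 16.8
eef_pos: [467.5, -32.5, 56.4]
eef_rot: [-3.141, -0.0, 1.482]
wrist_force: [0.2, -1.2, -0.2]
finger_gap: 0.4
```

Run:
```python
from h import *
s=read_state()
print(s["clock"],s["wrist_force"],jinv(s["eef_pos"]))
c=camera("wrist"); np.save("c.npy",c,allow_pickle=True);cv2.imwrite("pics/m_w.png",c["image"][:,:,::-1])
o,d=ray(c,(330,195));print(jinv(o),o[2]); print(proj(c,[o+np.array([0,0,-190])]))
```

```text
16.8 [ 0.1649166  -1.22603991 -0.20857725] [-113.21474598  -42.20687303]
[-114.20446726   42.82712966] 212.6164657834925
[[280.07709712 122.02089356]]
```

View pics/m_w.png

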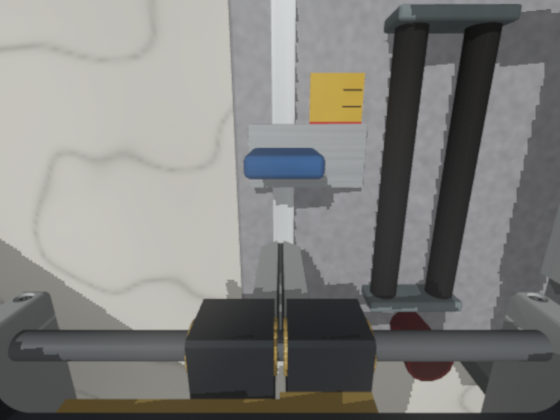

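Run:
```python
from h import *
c=np.load("c.npy",allow_pickle=True).item()
cv2.imwrite("pics/m_c.png",cv2.resize(c["image"][90:150,290:380,::-1],None,fx=8,fy=8,interpolation=cv2.INTER_CUBIC))
for u in (315,330,345,356):
    im=c["image"][:,u-2:u+3].astype(float).mean(1)
    print(u,[(v,*im[v].astype(int).tolist()) for v in range(118,130)])
for v,z in [(122,12.5),(123,12.5),(124,12.5),(123,24),(124,24),(125,24)]: print(v,z,jinv(at_z(c,(330,v),z)))
```

```text
315 [(118, 189, 161, 78), (119, 188, 160, 78), (120, 188, 158, 77), (121, 185, 137, 73), (122, 180, 86, 71), (123, 175, 96, 93), (124, 164, 135, 134), (125, 159, 159, 159), (126, 159, 162, 162), (127, 159, 162, 162), (128, 158, 160, 161), (129, 157, 160, 160)]
330 [(118, 190, 162, 77), (119, 191, 162, 77), (120, 190, 160, 76), (121, 186, 138, 72), (122, 179, 86, 69), (123, 171, 103, 100), (124, 159, 141, 140), (125, 158, 159, 159), (126, 158, 161, 161), (127, 158, 161, 161), (128, 157, 160, 160), (129, 156, 159, 159)]
345 [(118, 187, 159, 74), (119, 187, 158, 73), (120, 186, 156, 73), (121, 184, 135, 69), (122, 178, 85, 68), (123, 172, 105, 103), (124, 160, 143, 142), (125, 157, 158, 158), (126, 157, 160, 160), (127, 156, 159, 160), (128, 156, 158, 159), (129, 154, 157, 157)]
356 [(118, 186, 158, 72), (119, 186, 157, 72), (120, 186, 156, 71), (121, 183, 134, 67), (122, 178, 83, 66), (123, 171, 106, 103), (124, 160, 144, 143), (125, 156, 158, 158), (126, 156, 158, 159), (127, 156, 158, 159), (128, 155, 157, 158), (129, 154, 156, 157)]
122 12.5 [-81.70160507  42.80718797]
123 12.5 [-81.67195871  42.18275431]
124 12.5 [-81.64225652  41.5571567 ]
123 24 [-83.54148927  42.21978433]
124 24 [-83.51349397  41.63013765]
125 24 [-83.48544589  41.03939081]
```

View pics/m_c.png

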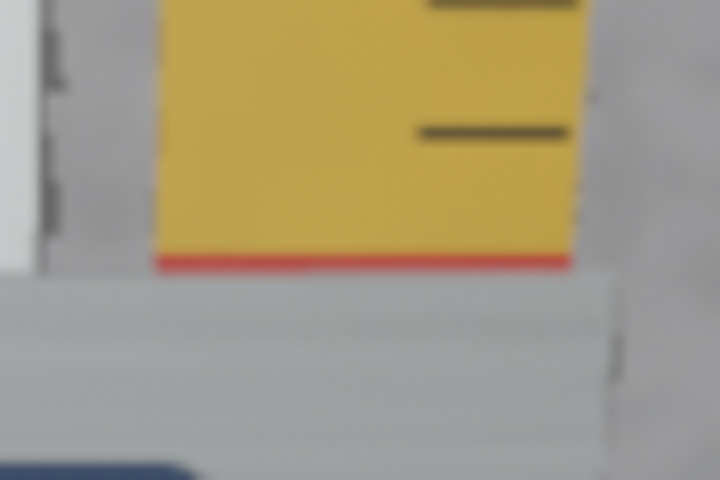

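The foot's edge already covers the near part of the red line, about 0.3 mm short of its middle. It's good as it stands, so I'll retract.

Call:
jog_arm --pt "-0.5 0 -3 0 0 0 0" --pt "0 0 -5 0 0 0 0" --pt "0 0 -5 0 0 0 0" --pt "-1 -2 -5 0 0 0 0" --pt "-2 -3 -3 0 0 0 0" --pt "-3 -3 0 0 0 0 0" --pt "0 0 0 0 0 0 0" --pt "0 0 0 0 0 0 0"

```text
clock: 17.85
eef_pos: [382.4, -90.4, 266.5]
eef_rot: [3.141, -0.0, 1.481]
wrist_force: [0.2, 0.0, -0.4]
finger_gap: 0.2
```

Run:
```python
from h import *
s=read_state()
print(s["clock"],s["wrist_force"],s["eef_pos"])
for n in ("wrist","top","scene"):
    c=camera(n); cv2.imwrite(f"pics/n_{n}.png",c["image"][:,:,::-1])
```

```text
17.85 [ 0.20759131  0.04555127 -0.41248651] [382.37318842 -90.35627193 266.45884761]
```

View pics/n_wrist.png

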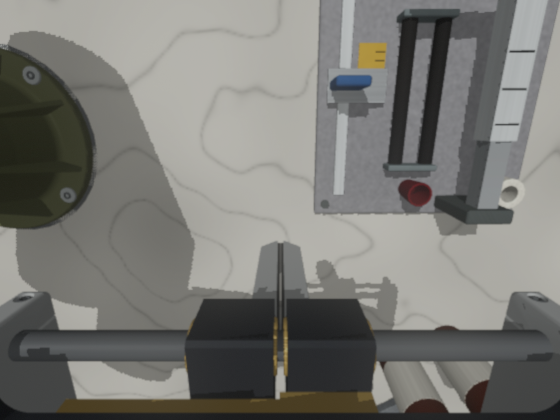

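View pics/n_top.png

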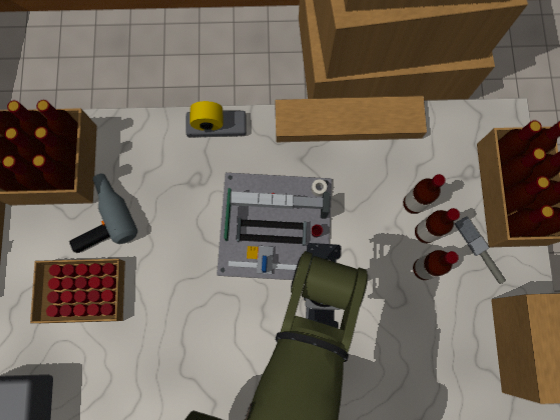

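View pics/n_scene.png

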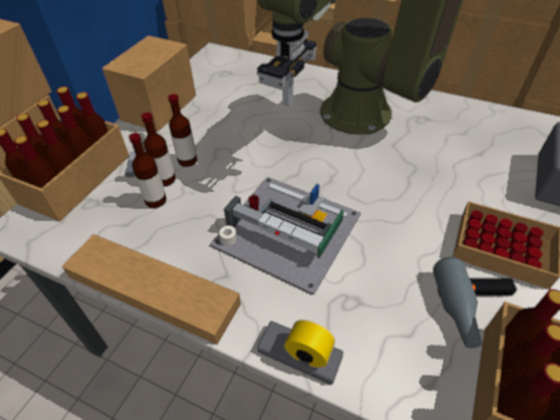

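The bystanders are where they were: bottles at (421–433, 195–265) in the top view, heat gun at (115,215), label roll at (319,186) and capsule at (316,230). The button is out at the second tick, and the arm is clear of everything.

```bash
python3 -c "
from cell import *
print(sign_off())"
```

```text
the job is handed in; nothing more can be done
None
```

The jig is set for the next larger bottle, and I handed the job in at about 18 s of the 58 s allowed.

- **Stop tube:** I pressed the button flush with the gripper and slid the tube outward about 36 mm, until resistance rose to about 9 N and I stopped. That is well under the 45 N that bends the button. After release, the pictures show the button sticking out abreast of the second tick.
- **Label guide:** I pushed it about 70 mm. Seen from almost straight above after backing off, the front edge of the foot lies on the red line, about 0.3 mm short of its middle. An angled view just before that gave between 0.1 and 0.5 mm short. I left it there.
- **Surroundings:** the bottles, heat gun, label roll and capsule stand where they did in the first pictures. The arm is clear of the jig, and the wrist force reads close to zero.

**Measurements that disagreed:** the top and scene cameras placed the jig about 7 mm apart in x, so I worked from the wrist camera instead. Its own fit left up to about 2.5 mm at the board corners. I placed the guide by comparing the foot's edge with the line in the same picture, so that error does not carry over to it.

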